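# Open the cheese sampling case for tasting

## Task

Tasting hour: open the clear-lidded sampling case by fingertip pushes alone. Swing the brass catch off the lid to either side until it lies across the front, then hook a fingertip under one of the lid's front lips and flip the lid up and over its balance point, so that it stays lying back against its stop by itself, with the catch left off. Do not pinch the catch or the lid, do not slam the lid either way or shift the case, and leave alone the cheese inside and the things standing round it.

Things in the scene. Friction and masses are not known exactly. Their poses are not given: they have to be found in the camera images.
- case: the sampling case: dark wooden tray on rubber feet, 160 (x) x 250 (y) mm, walls 8 mm thick with their top 69 mm above the counter, 4 kg, loose. Origin: centre of its underside on the counter; its x axis points from the front wall to the hinge side, y to its left, z up. In front of the front wall's middle stands a fixed post, x -114 to -83 mm, y -19 to +19 mm, 81 mm high, that carries the catch
- lid (a joint): hinge of the lid, rad: 0 shut, grows as the front rises, about 1.51 at the balance point, 1.92 fully back against its stop. The hinge turns easily; below the balance point the lid falls shut, beyond it the lid falls open. Lid about 0.35 kg: dark wooden frame with a clear pane, 250 mm wide, 10 mm thick, underside level with the hinge axis when shut. The catch really blocks it
- lid_hinge (a point): middle of the lid's hinge axis, along the case's back edge: 84 mm behind the case's origin, 70 mm up. The axis runs along the case's y; frame as the case's
- lip_left (a point): middle of the outer edge of the lid's left front lip, 3 mm above its underside. Two lips, each 76 mm wide (46 to 122 mm off the middle), stick out 26 mm in front of the lid's frame (27 mm beyond the front wall), with open space down to the counter beneath; edge 191 mm from the hinge axis. Frame turns with the lid: x towards the hinge, z out of its upper face
- lip_right (a point): the same on the right front lip (case's -y side)
- catch (a joint): turn-button catch on the post, rad about the vertical, positive anticlockwise from above: near 0 its blade lies over the lid's front rail and locks it; off the lid when turned more than about 1.2 either way; stops at +-1.65. Stays where it is left, takes about 1.5 N at the wing
- catch_pivot (a point): the catch's pivot at the underside of its brass blade: 99 mm in front of the case's origin, 82.5 mm up. The blade is 12 mm wide and 4 mm thick and reaches 36 mm from here
- wing_top (a point): middle of the top edge of the catch's upright brass thumb wing: a plate along the blade, 9 to 34 mm from the pivot, 7 mm thick, its top 106.5 mm and its foot 86.5 mm above the counter. Frame turns with the catch: x away from the pivot along the blade
- catch_left: the left half (+y of the catch's own frame) of the thumb wing's thickness, fixed to the catch; origin at the pivot
- catch_right: the right half of the thumb wing's thickness, fixed to the catch; origin at the pivot
- lid_under: the lower 6 mm of the lid (with the pane), fixed to the lid; origin at the hinge
- lid_over: the upper part of the lid's thickness, 3 mm smaller all round, fixed to the lid; origin at the hinge
- sample_dish: small glazed dish with tasting cubes, 91 mm across, 22 mm high, loose inside the case at the right. Origin: centre of its underside
- cut_wedge: orange cheese wedge, 118 x 78 x 53 mm, loose inside the case at the left. Origin: centre of its underside
- jar_a: mustard jar with white lid, 72 mm across, 94 mm high, loose at the case's right side. Origin: centre of its underside
- jar_b: a second such mustard jar, nearer the robot. Origin: centre of its underside
- rind_wedge: pale cheese wedge, 118 x 78 x 63 mm, loose at the case's left side. Origin: centre of its underside
- price_stand: slate price card in a wooden foot, 24 x 70 x 64 mm, loose to the left in front of the case. Origin: centre of its underside

How it is judged:
By the outcome, as a careful person would: the job done as asked, in the order asked, and still so for the second after the job is handed in, with the robot touching nothing.
It also fails if it takes over 58 s, if anything falls off the work surface, if the arm or the gripper's body presses on something with over 40 N, if the wrist force passes 120 N, or if a joint passes its speed limit or range.

## Robot

A 6-joint arm with a two-finger parallel gripper is mounted at the origin on a cart in front of the work surface, level with it; the furniture and walls round the work are solid. World frame = base frame: x ahead of the robot, y to its left, z up, the work surface at z = 0. Lengths are in m, angles in rad, forces in N, time in s.
With the tool pointing down it reaches from about 0.275 to 0.825 m from the base axis. Payload 5.2 kg.
Tool frame: the origin (TCP) lies midway between the tips of the shut fingers; the grasp point (between the pads) lies 19 mm behind it; z points along the fingers, y is the line along which they close (so a half turn about z gives the same grasp; the last joint's range is limited). The gripper opens to 93 mm and grips with 3 to 60 N. Pads are 15 mm wide; open, the fingers measure 128 mm over their backs; the gripper's body (75 mm by 188 mm) begins 65 mm behind the grasp point.
Start: joints at [-1.332, 0.259, 1.535, -0, 1.348, -0.203], TCP at [0.235, -0.497, 0.219] pointing down, gripper open.
Joint ranges: [-3.14, 3.14], [-0.91, 2.08], [0.19, 2.58], [-1.22, 4.36], [0.22, 2.71], [-3.12, 3.12]. Speed limits (rad/s): [2.57, 2.57, 3.14, 3.14, 3.14, 3.14].

## Interface

Orientations are given as a unit quaternion [w, x, y, z].
In Python, from plant import sense, vision, ticket gives the robot as it stands.
- The arm moves only by the shell command python3 -m handwheel 'ROWS'. ROWS is JSON, a list of rows, each a list of 5 numbers: the shift along the tool's x, y, z in m, then the turn about the tool's z in degrees, then the finger opening in m, from 0 to 0.093. A call has 1 to 20 rows; each row shifts and turns the commanded pose from where the row before left it, along the tool's axes as they then stand; what a row does not reach is not made up. A row lasts 1/12 s, in which the tool goes at most 41.7 mm and 7.16 degrees, less where a joint would pass 70% of its speed; a pose out of reach is approached as far as the arm can. A call is refused whole if a number of a shift passes 0.0417 or a number of a turn 7.16, either way. A call with a gripper value outside its range is refused whole. The fingers move at their own pace and stop on an object; the grip force is fixed at half the most. Time passes only in rows, so rows that do not move let the fingers close. It gives the time, the measured TCP pose, the force, the opening and the grip force at its end, in the units of the state.
- sense(): the state, without advancing time (a new reading comes with each control period).
- vision.get_image(name): name is "scene" or "top" or "wrist"; returns (picture, depth): 480x640x3 uint8, red, green, blue; 480x640 float32, m along the optical axis (not along the pixel's ray), 0 where there is no reading.
- vision.get_calibration(name): a dict with "fx", "fy", "cx", "cy" (pixels), "world_from_camera" (4x4, takes a point from camera to world coordinates). Camera axes: x right, y up, looking along -z (the intrinsics and any distortion apply to the point x, -y, -z); pixel columns grow to the right and rows downward; lengths in m; the calibration is good to about 2 mm. A picture is of the moment at which its call begins: read the wrist's pose just before it. get_calibration takes no time and is no camera call; for the wrist camera it gives the pose at the moment of the call.
- ticket.finish_job(): hands the job in; it is judged then, once.
The state is a dict: "time_s": time; "joint_positions": joint angles; "qvel": joint speeds; "tau": joint torques, N m; "ee_pos": TCP position; "eef_rot": TCP orientation; "ft_force": force on the tool from outside, world axes, zero at the start; "moment": the same for the moment, N m; "width": finger opening in m; "gripper_force": force on a finger pad.
Only numpy, scipy, OpenCV 4.12 (cv2) and the standard library are available. Lean on these libraries where they do the work, as an engineer would, in place of code of your own. Each camera call takes 0.05 s, during which the arm holds its last target. There are 200 camera calls.

## Working session

There is one attempt and no reset: what is moved stays moved. The work goes in short steps, Python scripts to look and compute and a shell command to move; the robot and the scene stay as the last step left them, time stands still between calls to the robot, and variables do not carry over. Pictures are saved under pics/ and viewed, at most 10 in all, crops included, and the job is handed in when it is done.

```bash
mkdir -p pics; ls
python3 - <<'E'
from plant import sense, vision
import cv2,numpy as np
s=sense(); print(s)
for n in("scene","top"):
    im,d=vision.get_image(n); cv2.imwrite(f"pics/{n}0.png",im[:,:,::-1]); np.savez(f"{n}0.npz",im=im,d=d,**{k:np.array(v) for k,v in vision.get_calibration(n).items()})
    c=vision.get_calibration(n);print(c)
E
```

```text
pics
{'time_s': 0.0, 'joint_positions': array([-1.33177827e+00,  2.59331294e-01,  1.53608165e+00, -1.57536873e-05,
        1.34796616e+00, -2.02778763e-01]), 'qvel': array([-0.00163949, -0.00043578, -0.00055271,  0.00150415, -0.0002878 ,
        0.00071132]), 'tau': array([-1.24419148e-03, -4.37315977e+01, -2.84007812e+01,  7.18038459e-02,
        4.12985589e-02, -1.27634435e-04]), 'ee_pos': array([ 0.23505701, -0.49664554,  0.21782457]), 'eef_rot': array([-8.92938300e-04,  9.75700224e-01,  2.19107907e-01, -2.38632958e-05]), 'ft_force': array([-0.23159377,  0.76865498,  0.33464277]), 'moment': array([ 0.04778165, -0.00417971,  0.02162265]), 'gripper_force': 0.0, 'width': 0.09273397537344454}
{'fx': 453.71498906143955, 'fy': 453.71498906143955, 'cx': 320.38177531477527, 'cy': 242.66974182199365, 'world_from_camera': array([[-0.7478717 ,  0.47561481, -0.4631182 ,  0.07433204],
       [-0.66353728, -0.55675056,  0.49974703,  0.51572588],
       [-0.02015422,  0.68104285,  0.73196615,  0.8397035 ],
       [ 0.        ,  0.        ,  0.        ,  1.        ]])}
{'fx': 437.9521373882405, 'fy': 437.9521373882405, 'cx': 321.6757072496027, 'cy': 236.84807941953858, 'world_from_camera': array([[ 0.01914641,  0.99752821, -0.06760828,  0.492689  ],
       [-0.99979677,  0.01952907,  0.00500351,  0.01362143],
       [ 0.00631147,  0.06749874,  0.9976994 ,  0.9725682 ],
       [ 0.        ,  0.        ,  0.        ,  1.        ]])}
```

View pics/scene0.png

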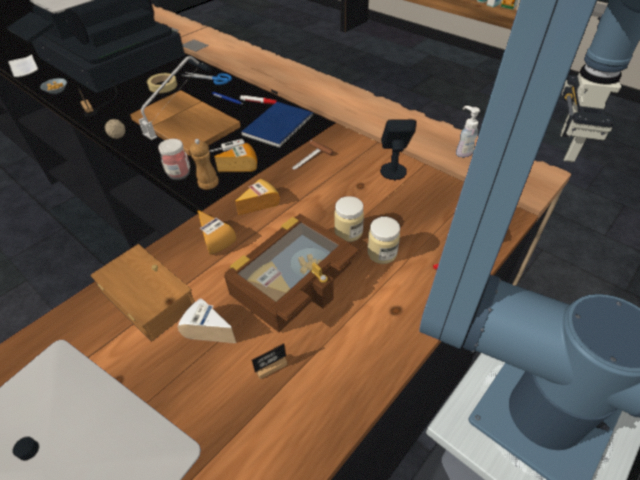

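View pics/top0.png

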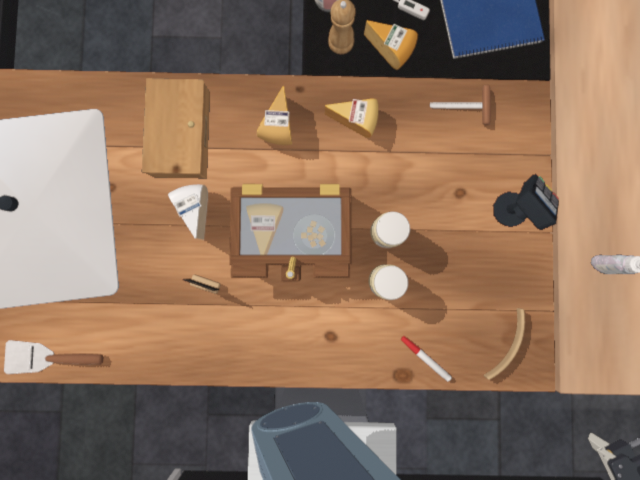

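The scene view shows the case with its hinge on the far side. In the top view the lid spans columns 231–351 and rows 188–277, with the catch at about (291,268), the price stand at (202,284), and the jars at (390,230) and (389,282).

```bash
cat > h.py <<'E'
import numpy as np,cv2
def ray(c,u,v):
    T=c["world_from_camera"]; d=T[:3,:3]@np.array([(u-c["cx"])/c["fx"],-(v-c["cy"])/c["fy"],-1.]); return T[:3,3],d
def onplane(c,u,v,z):
    o,d=ray(c,u,v); return o+d*(z-o[2])/d[2]
E
python3 - <<'E'
from h import *
f=np.load("top0.npz"); im=f["im"]
cv2.imwrite("pics/topcrop.png",cv2.resize(im[170:310,170:420,::-1],None,fx=3.2,fy=3.2,interpolation=cv2.INTER_CUBIC))
hsv=cv2.cvtColor(im,cv2.COLOR_RGB2HSV)
d=f["d"]
o=f["world_from_camera"]
vv,uu=np.mgrid[:480,:640]
P=np.stack([(uu-f["cx"])/f["fx"]*d,-(vv-f["cy"])/f["fy"]*d,-d],-1)@o[:3,:3].T+o[:3,3]
z=P[...,2]
m=((z>.068)&(z<.09)&(hsv[...,2]<125)).astype(np.uint8); m[:, :225]=0;m[:,357:]=0;m[:180]=0;m[285:]=0
cs,_=cv2.findContours(m,0,2); c=max(cs,key=cv2.contourArea)
r=cv2.minAreaRect(c);print(r)
for p in cv2.boxPoints(r): print(p,onplane(f,*p,.08))
print("lid z",np.median(z[m>0]), "jars/stand")
for u,v in[(390,230),(389,282),(202,284),(187,210),(291,265),(293,272)]: print(u,v,P[v,u])
m2=(z>.098)&(z<.125)&(np.abs(uu-291)<25)&(np.abs(vv-268)<25)
print("wing pts",P[m2].round(4)[:40], np.argwhere(m2)[:40].tolist())
E
```

```text
((346.566162109375, 237.71554565429688), (31.879135131835938, 95.6163330078125), 20.344100952148438)
[315.00003 277.     ] [0.47122967 0.02113004 0.08      ]
[348.24173 187.34807] [ 0.65639298 -0.04359632  0.08      ]
[378.1323  198.43109] [ 0.6346216  -0.10542909  0.08      ]
[344.8906 288.083 ] [ 0.45000324 -0.03990561  0.08      ]
lid z 0.07671213691080864 jars/stand
390 230 [ 0.56893255 -0.12850613  0.09184248]
389 282 [ 0.46440371 -0.12715133  0.0933998 ]
202 284 [0.45131356 0.25816835 0.04741652]
187 210 [0.60521304 0.29169141 0.0609095 ]
291 265 [0.49454977 0.06893454 0.10303797]
293 272 [0.48053125 0.06584129 0.08273986]
wing pts [[0.5103 0.0691 0.1059]
 [0.5104 0.0673 0.1042]
 [0.5104 0.0652 0.1055]
 [0.5084 0.0692 0.1046]
 [0.5084 0.0672 0.1046]
 [0.5084 0.0651 0.106 ]
 [0.5064 0.0711 0.1043]
 [0.5064 0.069  0.107 ]
 [0.5064 0.0671 0.106 ]
 [0.5065 0.0652 0.1044]
 [0.5044 0.0709 0.1066]
 [0.5044 0.0691 0.1037]
 [0.5044 0.0669 0.107 ]
 [0.5045 0.0652 0.1027]
 [0.5024 0.0709 0.106 ]
 [0.5025 0.0692 0.1019]
 [0.5025 0.0671 0.1043]
 [0.5025 0.0649 0.1072]
 [0.5004 0.0708 0.1068
[... 287 characters left out ...]
1]
 [0.4945 0.0689 0.103 ]
 [0.4946 0.0667 0.1079]
 [0.4925 0.0728 0.1043]
 [0.4925 0.0707 0.1062]
 [0.4926 0.0688 0.1041]
 [0.4926 0.0668 0.1054]
 [0.4905 0.0728 0.1035]
 [0.4906 0.0708 0.104 ]
 [0.4906 0.0687 0.1046]] [[257, 291], [257, 292], [257, 293], [258, 291], [258, 292], [258, 293], [259, 290], [259, 291], [259, 292], [259, 293], [260, 290], [260, 291], [260, 292], [260, 293], [261, 290], [261, 291], [261, 292], [261, 293], [262, 290], [262, 291], [262, 292], [262, 293], [263, 290], [263, 291], [263, 292], [264, 289], [264, 290], [264, 291], [264, 292], [265, 289], [265, 290], [265, 291], [265, 292], [266, 289], [266, 290], [266, 291], [266, 292], [267, 289], [267, 290], [267, 291]]
```

View pics/topcrop.png

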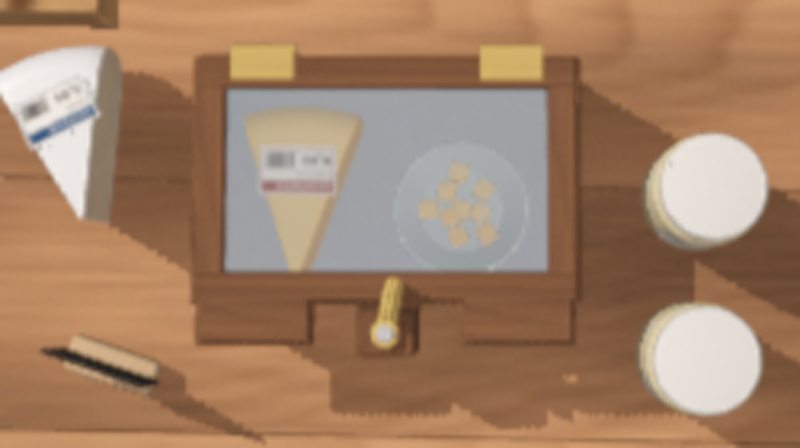

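The crop (3.2x, offset 170,170) shows lip corners at (196,341) and (573,342), hinge-side corners at (197,58) and (578,60), the catch pivot at about (384,333) and the wing tip at (393,280).

```bash
python3 - <<'E'
from h import *
f=np.load("top0.npz")
for n,u,v,z in[("lipL",196,341,.076),("lipLin",308,342,.076),("lipRin",463,342,.076),("lipR",573,342,.076),("backL",196,58,.08),("backR",578,60,.08),("piv",384,333,.087),("wing tip",393,282,.1065),("jarAtop",715,187,.094),("jarBtop",707,360,.094),("stand",112,362,.064),("standL",45,350,.06),("standR",158,385,.03)]:
    print(n,onplane(f,u/3.2+170,v/3.2+170,z).round(4))
f=np.load("scene0.npz")
E
python3 - <<'E'
import sys;sys.path.insert(0,'.')
from plant import vision,sense
c=vision.get_calibration("wrist");s=sense();print(c,s["ee_pos"])
from scipy.spatial.transform import Rotation as R
q=s["eef_rot"];print(R.from_quat(q,scalar_first=True).as_matrix().round(3))
E
```

```text
lipL [0.4688 0.1917 0.076 ]
lipLin [0.4695 0.1205 0.076 ]
lipRin [0.4714 0.0218 0.076 ]
lipR [ 0.4727 -0.0483  0.076 ]
backL [0.6499 0.1969 0.08  ]
backR [ 0.6536 -0.0485  0.08  ]
piv [0.4763 0.0715 0.087 ]
wing tip [0.5082 0.0655 0.1065]
jarAtop [ 0.572  -0.1351  0.094 ]
jarBtop [ 0.4635 -0.1309  0.094 ]
stand [0.454  0.2477 0.064 ]
standL [0.4607 0.2923 0.06  ]
standR [0.4378 0.2252 0.03  ]
{'fx': 412.4609553812057, 'fy': 412.4609553812057, 'cx': 320.7148557452791, 'cy': 243.99129725070023, 'world_from_camera': array([[ 0.42772873,  0.86698229,  0.25571436,  0.30628946],
       [-0.90390267,  0.41114451,  0.11798372, -0.46373036],
       [-0.00284576, -0.28160592,  0.95952593,  0.38286525],
       [ 0.        ,  0.        ,  0.        ,  1.        ]])} [ 0.23506672 -0.49669553  0.21791848]
[[ 0.904  0.428 -0.   ]
 [ 0.428 -0.904  0.002]
 [ 0.    -0.002 -1.   ]]
```

```bash
python3 -m handwheel '[[0,0,0,6.33,0],[0,0,0,6.33,0],[0,0,0,6.33,0],[0,0,0,6.33,0],[0.0147,-0.034,0,0,0],[0.0147,-0.034,0,0,0],[0.0147,-0.034,0,0,0],[0.0147,-0.034,0,0,0],[0.0147,-0.034,0,0,0],[0.0147,-0.034,0,0,0],[0.0147,-0.034,0,0,0],[0.0147,-0.034,0,0,0],[0.0147,-0.034,0,0,0],[0.0147,-0.034,0,0,0],[0.0147,-0.034,0,0,0],[0.0147,-0.034,0,0,0],[0.0147,-0.034,0,0,0],[0.0147,-0.034,0,0,0],[0.0147,-0.034,0,0,0],[0.0147,-0.034,0,0,0]]'
python3 - <<'E'
from plant import sense,vision
import cv2
s=sense();print(s["ee_pos"],s["eef_rot"],s["joint_positions"])
im,d=vision.get_image("wrist");cv2.imwrite("pics/w1.png",im[:,:,::-1])
E
```

```text
time_s: 1.77
ee_pos: [0.4706, 0.0488, 0.2185]
eef_rot: [0.0, 1.0, 0.0, -0.0]
ft_force: [0.4, -0.9, -0.4]
width: 0.0004
gripper_force: 0.0
[0.47056077 0.04876881 0.21847361] [ 1.68782868e-05  9.99999987e-01  3.30596016e-05 -1.55402955e-04] [-1.33074463e-01  1.19362707e-01  1.70966638e+00 -7.72623361e-05
  1.31286715e+00  1.43767546e+00]
```

View pics/w1.png

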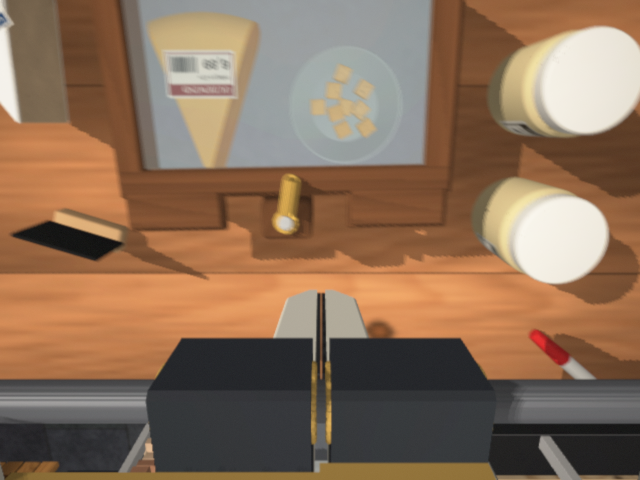

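The wrist view shows the lip front edge along row ~226 (left lip columns 132–222, right lip 349–441). The pivot knob is at (286,223) and the wing tip at (290,178). The closed fingertips taper.

```bash
python3 - <<'E'
from h import *
from plant import vision
c=vision.get_calibration("wrist")
for n,u,v,z in[("lipL out",132,227,.073),("lipL in",222,226,.073),("lipR in",352,226,.073),("lipR out",442,223,.073),("knob",286,224,.1),("knob-lo",286,224,.0865),("wingtip",290,177,.1065)]: print(n,onplane(c,u,v,z).round(4))
E
python3 -m handwheel '[[0.012,-0.035,0.02,0,0],[0.012,-0.030,0.03,0,0],[0.008,0,0.04,0,0],[0,0,0.035,0,0],[0,0,0,0,0]]'
```

```text
lipL out [0.4731 0.2016 0.073 ]
lipL in [0.4742 0.1315 0.073 ]
lipR in [0.4747 0.0307 0.073 ]
lipR out [ 0.4774 -0.0387  0.073 ]
knob [0.4826 0.0793 0.1   ]
knob-lo [0.4793 0.0806 0.0865]
wingtip [0.5164 0.0754 0.1065]
time_s: 2.23
ee_pos: [0.4963, 0.1102, 0.0889]
eef_rot: [0.0, 1.0, 0.001, -0.007]
ft_force: [-2.0, -0.8, -0.5]
width: 0.0004
gripper_force: 0.0
```

```bash
python3 -m handwheel '[[0,0,0,0,0],[0,0,0,0,0]]'
python3 - <<'E'
from h import *
from plant import vision
im,d=vision.get_image("wrist");c=vision.get_calibration("wrist")
a=im[:,:,::-1]
f=np.load("scene0.npz")["im"][225:335,220:360,::-1]
top=np.hstack([cv2.resize(a,(440,330)),cv2.resize(f,(360,330),interpolation=cv2.INTER_CUBIC)])
cv2.imwrite("pics/w2.png",top)
E
```

```text
time_s: 2.4
ee_pos: [0.5025, 0.1094, 0.0969]
eef_rot: [0.0, 1.0, -0.0, 0.001]
ft_force: [0.2, -0.3, -0.1]
width: 0.0004
gripper_force: 0.0
```

View pics/w2.png

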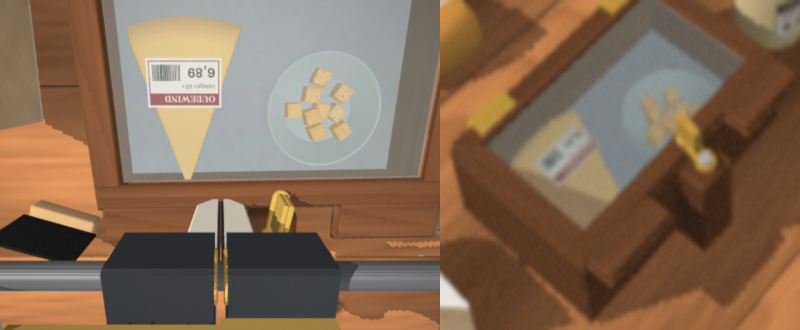

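The wrist view shows the wing at (278,212), just right of the closed fingers at (220,205), so y is about 0.079. This agrees with the previous wrist estimate, so I'll push it to the right (−y).

```bash
python3 -m handwheel '[[0,0.005,0.004,0,0],[0,0.005,0,0,0],[0,0.005,0,0,0],[0,0.005,0,0,0],[0,0.004,0,0,0]]'; python3 -m handwheel '[[0,0.004,0,0,0],[0,0.004,0,0,0],[0,0.004,0,0,0],[-0.001,0.004,0,0,0],[-0.001,0.004,0,0,0],[-0.002,0.003,0,0,0],[-0.002,0.003,0,0,0]]'
```

```text
time_s: 2.87
ee_pos: [0.502, 0.0853, 0.0921]
eef_rot: [-0.0, 1.0, -0.001, 0.001]
ft_force: [-0.3, 2.9, 1.0]
width: 0.0003
gripper_force: 1.2
time_s: 3.45
ee_pos: [0.4956, 0.0593, 0.0915]
eef_rot: [0.0, 1.0, -0.0, 0.0]
ft_force: [1.1, 0.8, -0.1]
width: 0.0004
gripper_force: 0.5
```

```bash
python3 -m handwheel '[[-0.003,0.002,0,0,0],[-0.003,0.002,0,0,0],[-0.002,0.001,0,0,0],[-0.002,0,0,0,0],[0,0,0,0,0]]';python3 - <<'E'
from plant import vision
import cv2
im,d=vision.get_image("wrist");cv2.imwrite("pics/w3.png",im[200:440,100:500,::-1])
E
```

```text
time_s: 3.87
ee_pos: [0.4892, 0.055, 0.0921]
eef_rot: [-0.0, 1.0, -0.001, 0.004]
ft_force: [11.2, 3.9, -8.5]
width: 0.0002
gripper_force: 5.5
```

View pics/w3.png

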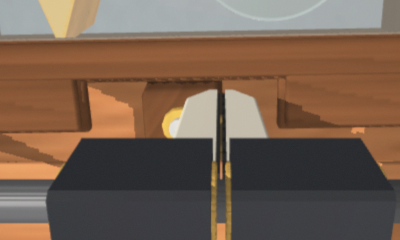

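The fingers sit beside the knob, which is at (173,128) in the crop, and hide the wing; it is probably at its stop. I'll back off, rise and look.

```bash
python3 -m handwheel '[[0.004,0,0,0,0],[0.004,-0.001,0,0,0],[0,0,-0.02,0,0],[0,0,-0.03,0,0],[-0.03,0,-0.03,0,0],[-0.03,0,-0.03,0,0],[-0.03,0,0,0,0],[0,0,0,0,0],[0,0,0,0,0],[0,0,0,0,0]]';python3 - <<'E'
from plant import vision
import cv2
im,d=vision.get_image("wrist");cv2.imwrite("pics/w4.png",im[:400,:,::-1])
E
```

```text
time_s: 4.75
ee_pos: [0.4049, 0.0557, 0.2004]
eef_rot: [0.0, 1.0, -0.0, 0.0]
ft_force: [-0.7, -0.2, -0.8]
width: 0.0004
gripper_force: 0.0
```

View pics/w4.png

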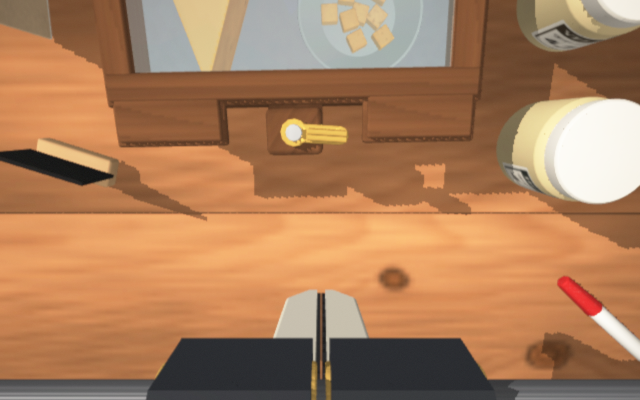

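The catch now lies across the front: knob at (293,132), wing tip at (345,133). The left lip's front edge runs from (120,144) to (222,142).

Run:
```python
from h import *
from plant import vision
c=vision.get_calibration("wrist")
for n,u,v,z in[("lipL out",120,145,.07),("lipL in",222,142,.07),("lipR in",366,138,.07),("lipR out",472,137,.07),("knob",293,132,.1),("stand fr L",112,186,.0),("stand top r",112,183,.06),("stand topl",0,152,.06)]: print(n,onplane(c,u,v,z).round(4))
```

```text
lipL out [0.4689 0.1955 0.07  ]
lipL in [0.4709 0.1243 0.07  ]
lipR in [0.4736 0.0242 0.07  ]
lipR out [ 0.4743 -0.0492  0.07  ]
knob [0.4783 0.0728 0.1   ]
stand fr L [0.4299 0.2407 0.    ]
stand top r [0.441  0.2099 0.06  ]
stand topl [0.4634 0.2879 0.06  ]
```

```bash
python3 -m handwheel '[[0.01,-0.035,0,0,0],[0.01,-0.035,0,0,0],[0.01,-0.026,0.02,0,0],[0.012,0,0.04,0,0],[0,0,0.04,0,0],[0,0,0.04,0,0],[0,0,0.017,0,0],[0,0,0,0,0],[0,0,0,0,0],[0.003,0,0,0,0],[0.003,0,0,0,0],[0.003,0,0,0,0],[0.003,0,0,0,0]]'; python3 -m handwheel '[[0.003,0,0,0,0],[0.002,0,0,0,0],[0,0,0,0,0]]'
```

```text
time_s: 5.88
ee_pos: [0.459, 0.1519, 0.0447]
eef_rot: [-0.0, 1.0, -0.0, 0.0]
ft_force: [-7.9, -0.6, 5.9]
width: 0.0006
gripper_force: 3.9
time_s: 6.13
ee_pos: [0.4588, 0.1518, 0.0436]
eef_rot: [0.0, 1.0, 0.0, -0.005]
ft_force: [-13.1, -0.7, 10.5]
width: 0.0005
gripper_force: 7.1
```

```bash
python3 -m handwheel '[[0,0,-0.002,0,0],[0,0,-0.003,0,0],[0,0,-0.003,0,0]]';  python3 -m handwheel '[[0,0,-0.003,0,0],[0,0,-0.003,0,0]]'; python3 -m handwheel '[[0,0,-0.003,0,0],[0,0,-0.003,0,0]]'
```

```text
time_s: 6.38
ee_pos: [0.459, 0.1518, 0.0507]
eef_rot: [0.0, 1.0, 0.0, -0.005]
ft_force: [-9.1, 0.1, -1.1]
width: 0.0003
gripper_force: 4.6
time_s: 6.55
ee_pos: [0.4593, 0.1518, 0.0568]
eef_rot: [0.0, 1.0, 0.0, -0.004]
ft_force: [-8.3, -0.4, -1.0]
width: 0.0006
gripper_force: 4.2
time_s: 6.72
ee_pos: [0.4599, 0.1518, 0.063]
eef_rot: [0.0, 1.0, 0.0, -0.004]
ft_force: [-6.4, -0.4, -0.0]
width: 0.0006
gripper_force: 3.7
```

```bash
python3 -m handwheel '[[0.0015,0,-0.004,0,0],[0.001,0,-0.005,0,0],[0.001,0,-0.005,0,0],[0.001,0,-0.005,0,0]]';  python3 -m handwheel '[[0.0012,0,-0.005,0,0],[0.0014,0,-0.005,0,0],[0.0015,0,-0.005,0,0],[0.0017,0,-0.005,0,0]]'
python3 - <<'E'
from plant import vision
import cv2
im,d=vision.get_image("wrist");cv2.imwrite("pics/w5.png",im[:400,:,::-1])
E
```

```text
time_s: 7.05
ee_pos: [0.4629, 0.1518, 0.0816]
eef_rot: [0.0, 1.0, 0.0, -0.005]
ft_force: [-11.6, 1.0, 0.1]
width: 0.0006
gripper_force: 5.7
time_s: 7.38
ee_pos: [0.4682, 0.1519, 0.1017]
eef_rot: [0.0, 1.0, 0.0, -0.006]
ft_force: [-13.7, -0.0, 2.1]
width: 0.0004
gripper_force: 6.8
```

View pics/w5.png

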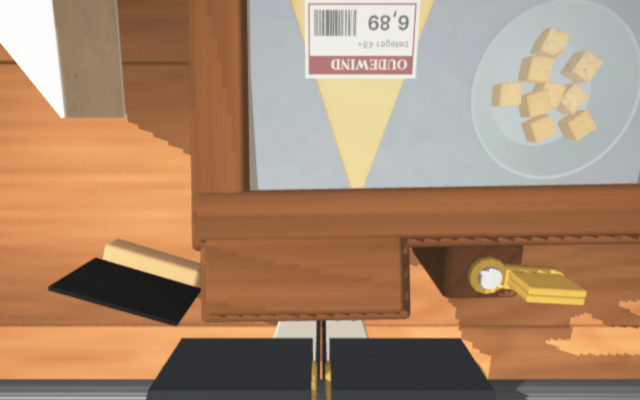

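The lid is up about 18°: the left lip covers columns 200–408, rows 240–318, with the fingertips tight against its front edge. I'll continue along the arc.

```bash
python3 -m handwheel '[[0.001,0,-0.006,0,0],[0.0018,0,-0.006,0,0],[0.0023,0,-0.006,0,0],[0.0026,0,-0.006,0,0],[0.003,0,-0.006,0,0]]';  python3 -m handwheel '[[0.0032,0,-0.006,0,0],[0.0035,0,-0.006,0,0],[0.0038,0,-0.006,0,0],[0.0042,0,-0.006,0,0]]'
```

```text
time_s: 7.85
ee_pos: [0.4814, 0.1521, 0.1327]
eef_rot: [-0.0, 1.0, 0.0, -0.003]
ft_force: [-9.3, 2.1, 2.7]
width: 0.0004
gripper_force: 4.4
time_s: 8.18
ee_pos: [0.497, 0.1524, 0.1572]
eef_rot: [-0.0, 1.0, 0.0, -0.002]
ft_force: [-8.0, 1.2, 3.6]
width: 0.0004
gripper_force: 3.7
```

```bash
python3 -m handwheel '[[0.0047,0,-0.006,0,0],[0.0049,0,-0.0058,0,0],[0.0051,0,-0.0056,0,0],[0.0053,0,-0.0054,0,0],[0.0055,0,-0.0052,0,0]]';  python3 -m handwheel '[[0.0058,0,-0.005,0,0],[0.006,0,-0.0047,0,0],[0.0061,0,-0.0045,0,0],[0.0063,0,-0.0043,0,0],[0,0,0,0,0]]'; python3 -c "
from plant import sense;s=sense();print(s['joint_positions'].round(3))"
```

```text
time_s: 8.6
ee_pos: [0.5239, 0.1526, 0.1859]
eef_rot: [-0.001, 1.0, 0.0, -0.001]
ft_force: [-4.4, 1.1, 2.7]
width: 0.0004
gripper_force: 2.0
time_s: 9.02
ee_pos: [0.5513, 0.1515, 0.2041]
eef_rot: [0.0, 1.0, -0.0, 0.002]
ft_force: [-2.1, 0.3, 1.0]
width: 0.0007
gripper_force: 0.7
[ 0.073  0.305  1.507 -0.     1.326  1.645]
```

```bash
python3 -m handwheel '[[0.001,-0.005,0,0,0.01],[0.0005,-0.005,0,0,0.02],[0,-0.005,0,0,0.03],[0,-0.005,0,0,0.04]]'; python3 -m handwheel '[[0,-0.005,0,0,0.05],[0,-0.005,0,0,0.06],[0,-0.005,0,0,0.07],[0,-0.005,0,0,0.08],[0,-0.006,0,0,0.092],[0,0,0,0,0.092],[0,0,0,0,0.092]]'
```

```text
time_s: 9.35
ee_pos: [0.5503, 0.1723, 0.2025]
eef_rot: [0.0, 1.0, -0.0, -0.0]
ft_force: [-0.9, -1.1, 0.2]
width: 0.0227
gripper_force: 0.4
time_s: 9.93
ee_pos: [0.5506, 0.1986, 0.203]
eef_rot: [-0.0, 1.0, 0.0, 0.0]
ft_force: [-0.0, -0.1, 0.4]
width: 0.0692
gripper_force: 0.4
```

```bash
python3 -m handwheel '[[0,0,0,0,0.092],[0,0,0,0,0.092],[0,0,0,0,0.092],[0,0,0,0,0.092]]'
python3 - <<'E'
from plant import vision
import cv2
im,d=vision.get_image("wrist");cv2.imwrite("pics/w6.png",cv2.resize(im[:,:,::-1],(480,360)))
E
```

```text
time_s: 10.27
ee_pos: [0.5507, 0.1977, 0.203]
eef_rot: [-0.0, 1.0, -0.0, 0.0]
ft_force: [-1.4, 1.1, -0.5]
width: 0.0909
gripper_force: 0.4
```

View pics/w6.png

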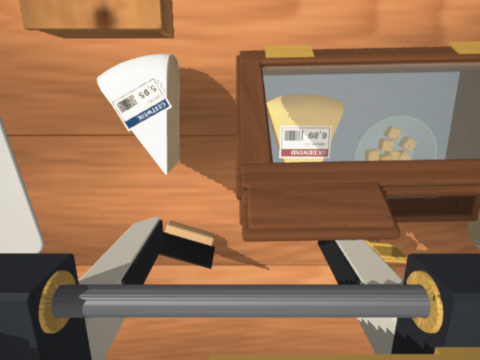

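The right finger's tip (335,245) supports the lip's front edge at row 240. The left finger (155,225) is clear of the lid's side at column 240. Next I'll pivot about the right finger so the other finger swings behind the lid.

```bash
python3 -m handwheel '[[0.0062,0.0004,0,6.5,0.092],[0.0062,0.0004,0,6.5,0.092],[0.0062,0.0004,0,6.5,0.092],[0.0062,0.0004,0,6.5,0.092]]'; python3 -m handwheel '[[0.0062,0.0004,0,6.5,0.092],[0.0062,0.0004,0,6.5,0.092],[0.0062,0.0004,0,6.5,0.092],[0.0062,0.0004,0,6.5,0.092],[0.0062,0.0004,0,6.5,0.092],[0,0,0,0,0.092]]'
python3 - <<'E'
from plant import vision,sense
import cv2
print(sense()['joint_positions'].round(3))
im,d=vision.get_image("wrist");cv2.imwrite("pics/w7.png",cv2.resize(im[:,:,::-1],(480,360)))
E
```

```text
time_s: 10.65
ee_pos: [0.5748, 0.1921, 0.2031]
eef_rot: [-0.0, 0.974, -0.228, -0.0]
ft_force: [-1.6, 0.2, 0.9]
width: 0.0922
gripper_force: 0.6
time_s: 11.15
ee_pos: [0.5977, 0.1702, 0.2029]
eef_rot: [0.0, 0.871, -0.491, 0.0]
ft_force: [-0.8, -0.5, -0.3]
width: 0.0923
gripper_force: 0.5
[ 0.098  0.397  1.377 -0.     1.368  2.696]
```

View pics/w7.png

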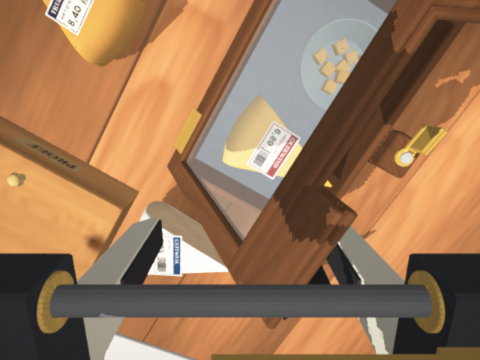

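The right finger is in front of the lid (345,260) and the left one behind it (150,235), so the lid edge stands between them. I'll turn slightly more, then narrow the gap while the front finger stays put.

```bash
python3 -m handwheel '[[0.0057,0.0003,0,6,0.092],[0.0057,0.0003,0,6,0.092],[0,0.004,0,0,0.084],[0,0.004,0,0,0.076],[0,0.004,0,0,0.068],[0,0.004,0,0,0.06],[0,0.004,0,0,0.052],[0,0.0035,0,0,0.045],[0,0,0,0,0.045],[0,0,0,0,0.045]]'
python3 - <<'E'
from plant import vision,sense
import cv2
print(sense()['joint_positions'].round(3))
im,d=vision.get_image("wrist");cv2.imwrite("pics/w8.png",cv2.resize(im[:,:,::-1],(480,360)))
E
```

```text
time_s: 12.03
ee_pos: [0.5796, 0.153, 0.2034]
eef_rot: [0.0, 0.817, -0.577, 0.0]
ft_force: [-1.6, 0.3, 1.2]
width: 0.0464
gripper_force: 0.9
[ 0.072  0.357  1.435 -0.     1.35   2.873]
```

View pics/w8.png

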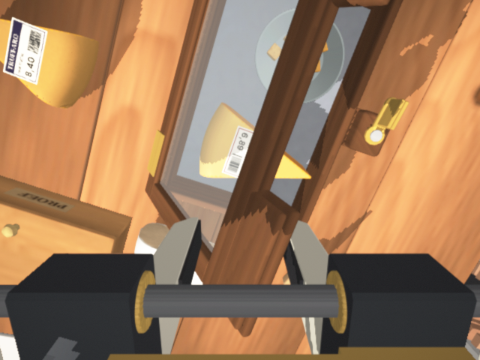

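The picture shows the lid standing between the two fingers without being gripped: front finger tip at (300,235), rear finger tip at (190,235). I'll now carry it on towards the balance point, without any more pictures.

```bash
python3 -m handwheel '[[0.0023,-0.0066,-0.002,0,0.045],[0.0023,-0.0066,-0.002,0,0.045],[0.0023,-0.0066,-0.002,0,0.045],[0.0023,-0.0066,-0.002,0,0.045],[0.0023,-0.0066,-0.002,0,0.045],[0.0023,-0.0066,-0.002,0,0.045],[0.0023,-0.0066,-0.002,0,0.045],[0.0023,-0.0066,-0.001,0,0.045],[0,0.002,0,0,0.041],[0,0.002,0,0,0.037],[0,0.002,0,0,0.033],[0,0,0,0,0.033],[0,0,0,0,0.033]]'; python3 -m handwheel '[[0.001,-0.0028,0,0,0.033],[0.001,-0.0028,0,0,0.033],[0.001,-0.0028,0,0,0.033],[0.001,-0.0028,0,0,0.033],[0.001,-0.0028,0,0,0.033],[0.001,-0.0028,0,0,0.033]]'
```

```text
time_s: 13.17
ee_pos: [0.6296, 0.1514, 0.218]
eef_rot: [0.0, 0.817, -0.577, -0.0]
ft_force: [-1.2, -0.2, 0.3]
width: 0.0331
gripper_force: 0.2
time_s: 13.67
ee_pos: [0.6485, 0.1514, 0.218]
eef_rot: [-0.0, 0.817, -0.577, 0.0]
ft_force: [-1.3, 0.7, -0.9]
width: 0.0331
gripper_force: 0.1
```

```bash
python3 -m handwheel '[[0.001,-0.0028,0,0,0.033],[0.001,-0.0028,0,0,0.033],[0.001,-0.0028,0,0,0.033],[0.001,-0.0028,0,0,0.033],[0.001,-0.0028,0,0,0.033],[0.001,-0.0028,0,0,0.033],[0.001,-0.0028,0,0,0.033],[0.001,-0.0028,0,0,0.033]]'; python3 -m handwheel '[[0.001,-0.0028,0,0,0.033],[0.001,-0.0028,0,0,0.033],[0.001,-0.0028,0,0,0.033],[0.001,-0.0028,0,0,0.033],[0.001,-0.0028,0,0,0.033],[0.001,-0.0028,0,0,0.033],[0.001,-0.0028,0,0,0.033],[0.001,-0.0028,0,0,0.033]]'
```

```text
time_s: 14.33
ee_pos: [0.6721, 0.1513, 0.218]
eef_rot: [-0.0, 0.817, -0.577, 0.0]
ft_force: [0.8, 0.1, -0.5]
width: 0.0332
gripper_force: 0.0
time_s: 15.0
ee_pos: [0.6959, 0.1512, 0.218]
eef_rot: [-0.0, 0.817, -0.577, 0.0]
ft_force: [1.6, -0.1, -0.5]
width: 0.0332
gripper_force: 0.2
```

```bash
python3 -m handwheel '[[0.001,-0.0028,0,0,0.033],[0.001,-0.0028,0,0,0.033],[0.001,-0.0028,0,0,0.033],[0.001,-0.0028,0,0,0.033],[0.001,-0.0028,0,0,0.033],[0.0005,-0.0015,0,0,0.033],[0,0,0,0,0.033]]'; python3 -m handwheel '[[0.0005,-0.0014,0,0,0.033],[0.0005,-0.0014,0,0,0.033],[0.0005,-0.0014,0,0,0.036],[0.0005,-0.0014,0,0,0.036],[0,0,0,0,0.036]]'
```

```text
time_s: 15.58
ee_pos: [0.7124, 0.1512, 0.2179]
eef_rot: [-0.0, 0.817, -0.577, 0.0]
ft_force: [1.5, -0.9, -0.4]
width: 0.0328
gripper_force: 0.3
time_s: 16.0
ee_pos: [0.7181, 0.1512, 0.218]
eef_rot: [0.0, 0.817, -0.577, -0.0]
ft_force: [0.1, 0.1, -0.7]
width: 0.0359
gripper_force: 0.0
```

```bash
python3 -m handwheel '[[0,0,0,0,0.04],[0,0,0,0,0.044],[0,0,0,0,0.05],[0,0,0,0,0.055],[0,0,0,0,0.055],[0,0,-0.005,0,0.055],[0,0,-0.01,0,0.055],[0,0,-0.015,0,0.055],[0,0,-0.015,0,0.055],[0,0,-0.015,0,0.055],[0,0,-0.015,0,0.055]]'; python3 -m handwheel '[[0,0,-0.01,0,0.055],[-0.01,0.028,0,0,0.055],[-0.01,0.028,0,0,0.055],[-0.01,0.028,0,0,0.055],[-0.01,0.028,0,0,0.055],[-0.01,0.028,0,0,0.055],[-0.01,0.028,0,0,0.055],[-0.01,0.028,0,0,0.055],[-0.01,0.028,0,0,0.055],[-0.01,0.028,0,0,0.055],[0,0,0,0,0.055],[0,0,0,0,0.055]]'
python3 - <<'E'
from h import *
from plant import vision
f={k:np.array(v) for k,v in vision.get_calibration("top").items()}
im,d=vision.get_image("top");o=f["world_from_camera"]
vv,uu=np.mgrid[:480,:640]
P=np.stack([(uu-f["cx"])/f["fx"]*d,-(vv-f["cy"])/f["fy"]*d,-d],-1)@o[:3,:3].T+o[:3,3]
m=(P[...,0]>.64)&(P[...,0]<.78)&(P[...,1]>-.05)&(P[...,1]<.2)&(P[...,2]>.1)&(d>0)
for b in np.arange(.64,.78,.01):
    k=m&(abs(P[...,0]-b)<.005); print(b.round(2),k.sum(),P[k][:,2].max().round(3) if k.any() else "")
g=(d>0)&(abs(P[...,0]-.48)<.045)&(abs(P[...,1]-.072)<.05)&(P[...,2]>.095)&(P[...,2]<.115)
print("wing",g.sum(),P[g].mean(0),P[g].min(0),P[g].max(0))
for u,v in[(390,230),(389,282),(202,284),(187,210)]: print(P[v,u].round(3))
E
```

```text
time_s: 16.92
ee_pos: [0.7181, 0.1512, 0.2951]
eef_rot: [-0.0, 0.817, -0.577, 0.001]
ft_force: [0.8, 0.2, -0.3]
width: 0.0548
gripper_force: 0.0
time_s: 17.92
ee_pos: [0.4497, 0.1521, 0.3044]
eef_rot: [-0.001, 0.817, -0.577, 0.001]
ft_force: [-0.4, 0.3, 1.1]
width: 0.0552
gripper_force: 0.0
0.64 0 
0.65 0 
0.66 0 
0.67 149 0.116
0.68 991 0.145
0.69 1110 0.171
0.7 1223 0.2
0.71 1456 0.227
0.72 1179 0.25
0.73 376 0.25
0.74 0 
0.75 0 
0.76 0 
0.77 0 
0.78 0 
wing 47 [0.47619556 0.05086781 0.10486897] [0.47299256 0.03879292 0.10097532] [0.47923563 0.06248253 0.1078027 ]
[ 0.569 -0.128  0.093]
[ 0.464 -0.127  0.094]
[0.48  0.091 0.681]
[0.606 0.292 0.059]
```

```bash
python3 -c "
from plant import ticket;print(ticket.finish_job())"
```

```text
the job is handed in; nothing more can be done
None
```

The job is handed in: by depth readings the lid lies back against its stop at about 1.92 rad, the catch is turned fully off to the right, and the arm is clear; however, I viewed 11 pictures, one over the limit, and the tool could only point down, so I raised the lip from its front edge by friction rather than hooking it from underneath.

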